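# Find the sensor housings with loose caps and set them aside for rework

### The job

Before these sensor housings go to the laser welder, check every cap in the rack: grip it lightly and gently twist it clockwise, as if tightening it; a snug cap nips up and stops after a few degrees, a loose one goes on turning (make sure with at least 20 degrees of cap turn). Lift each housing whose cap is loose and stand it upright on the floor of the shallow steel rework tray without dropping it; leave the snug ones seated in the rack, with their caps nipped up to the stop, and leave the blank, the jar and everything else where they stand.

Things in the scene. Friction and masses are not known exactly. Their poses are not given: they have to be found in the camera images.
- housing_a_mid (a point): Centre (35 mm up) of an upright steel sensor housing, 70 mm tall, 0.135 kg, z up its axis: foot 36 mm square and 10 mm thick, round body 30 mm across, ribbed round cap 34 mm across and 20 mm tall on top, with a dark line on top from centre to rim and a dark tick on the body under it. Foot in a rack pocket. Over 45 N of grip spoils it. All five look the same; any may be loose.
- cap_a (a joint): Turn of housing_a's cap (rad), 0 to 0.02 at the start, growing clockwise seen from above, never below 0. Light drag, 0.03 N m. A snug cap stops hard at 0.14 (8 degrees), where a light grip (10 N) slips round it; a loose one turns on to 6. It stays where left, never comes off, and the housing can be lifted by it.
- housing_b_mid (a point): Centre (35 mm up) of an upright steel sensor housing, 70 mm tall, 0.135 kg, z up its axis: foot 36 mm square and 10 mm thick, round body 30 mm across, ribbed round cap 34 mm across and 20 mm tall on top, with a dark line on top from centre to rim and a dark tick on the body under it. Foot in a rack pocket. Over 45 N of grip spoils it. All five look the same; any may be loose.
- cap_b (a joint): Turn of housing_b's cap (rad), 0 to 0.02 at the start, growing clockwise seen from above, never below 0. Light drag, 0.03 N m. A snug cap stops hard at 0.14 (8 degrees), where a light grip (10 N) slips round it; a loose one turns on to 6. It stays where left, never comes off, and the housing can be lifted by it.
- housing_c_mid (a point): Centre (35 mm up) of an upright steel sensor housing, 70 mm tall, 0.135 kg, z up its axis: foot 36 mm square and 10 mm thick, round body 30 mm across, ribbed round cap 34 mm across and 20 mm tall on top, with a dark line on top from centre to rim and a dark tick on the body under it. Foot in a rack pocket. Over 45 N of grip spoils it. All five look the same; any may be loose.
- cap_c (a joint): Turn of housing_c's cap (rad), 0 to 0.02 at the start, growing clockwise seen from above, never below 0. Light drag, 0.03 N m. A snug cap stops hard at 0.14 (8 degrees), where a light grip (10 N) slips round it; a loose one turns on to 6. It stays where left, never comes off, and the housing can be lifted by it.
- housing_d_mid (a point): Centre (35 mm up) of an upright steel sensor housing, 70 mm tall, 0.135 kg, z up its axis: foot 36 mm square and 10 mm thick, round body 30 mm across, ribbed round cap 34 mm across and 20 mm tall on top, with a dark line on top from centre to rim and a dark tick on the body under it. Foot in a rack pocket. Over 45 N of grip spoils it. All five look the same; any may be loose.
- cap_d (a joint): Turn of housing_d's cap (rad), 0 to 0.02 at the start, growing clockwise seen from above, never below 0. Light drag, 0.03 N m. A snug cap stops hard at 0.14 (8 degrees), where a light grip (10 N) slips round it; a loose one turns on to 6. It stays where left, never comes off, and the housing can be lifted by it.
- housing_e_mid (a point): Centre (35 mm up) of an upright steel sensor housing, 70 mm tall, 0.135 kg, z up its axis: foot 36 mm square and 10 mm thick, round body 30 mm across, ribbed round cap 34 mm across and 20 mm tall on top, with a dark line on top from centre to rim and a dark tick on the body under it. Foot in a rack pocket. Over 45 N of grip spoils it. All five look the same; any may be loose.
- cap_e (a joint): Turn of housing_e's cap (rad), 0 to 0.02 at the start, growing clockwise seen from above, never below 0. Light drag, 0.03 N m. A snug cap stops hard at 0.14 (8 degrees), where a light grip (10 N) slips round it; a loose one turns on to 6. It stays where left, never comes off, and the housing can be lifted by it.
- rack: Aluminium plate 145 (x) x 240 (y) x 16 mm, fixed, origin at the centre of its underside on the table. Six square pockets 38 mm wide and 9 mm deep (floor 7 mm above the table) at local x = -38, +38 mm and y = -80, 0, +80 mm: five hold housings by the foot so that they cannot turn, the sixth holds the blank.
- rework_tray: Rework tray: shallow, square, undivided, open steel tray 170 x 170 mm outside and 22 mm high, walls and floor 4 mm thick, fixed, to the left or right of the rack. Origin at the centre of its underside, x and y along its sides. A small jar stands in it.
- jar_mid (a point): Centre (19 mm up) of a small glass jar, 33 mm across, 38 mm tall, loose in the rework tray. Stays there.
- blank_mid (a point): Centre (49 mm up) of the setting blank in the rack: square 36 mm foot, thin 14 mm post and a 22 mm ball on top, no cap, 99 mm tall. Not a housing; stays there.
- nozzle: Gas nozzle stand beyond the rack, to one side, fixed: base 56 mm across, upright 12 mm rod (20 mm collar at its top), 235 mm tall, with a bent tube reaching 75 mm to +x of it. Origin at the centre of its underside. An obstacle.
- bottle_mid (a point): Half-way up (50 mm) a loose white bottle 40 mm across and 105 mm tall beyond the rack, on the other side from the nozzle. Stays there.
- tape_mid (a point): Centre of a loose roll of tape lying flat, 60 mm across, 19 mm tall, near the robot. Stays there.
- cup_mid (a point): Half-way up (25 mm) a loose steel cup 54 mm across and 50 mm tall, near the robot. Stays there.
- tool_bin: Grey bin 170 x 170 x 45 mm with a partition, fixed, on the opposite side of the rack from the rework tray, holding a screwdriver and a steel block. Not used. Origin at the centre of its underside.
Things that resemble listed ones, but are neither listed nor needed, are in the scene too. Leave any yellow look-alike of the rework_tray alone. Leave any pink or yellow look-alike of the part that bears housing_d_mid alone.

How it is judged:
By the outcome, as a careful person would: the job done as asked, in the order asked, and still so for the second after the job is handed in, with the robot touching nothing.
It also fails if it takes over 72 s, if anything falls off the work surface, if the arm or the gripper's body presses on something with over 40 N, if the wrist force passes 120 N, or if a joint passes its speed limit or range.

### The arm

A 6-joint arm with a two-finger parallel gripper is mounted at the origin on the work surface. World frame = base frame: x ahead of the robot, y to its left, z up, the work surface at z = 0. Lengths are in m, angles in rad, forces in N, time in s.
With the tool pointing down it reaches from about 0.35 to 0.975 m from the base axis. Payload 4.9 kg.
Tool frame: the origin (TCP) lies at the very end of the fingers, on their centre line; the grasp point (between the pads) lies 19 mm behind it; x points along the fingers, y is the direction in which the jaws open and shut, and the axes are right-handed (so a half turn about x gives the same grasp; the last joint's range is limited). The gripper opens to 85 mm and grips with 20 to 120 N. Pads are 22 mm wide; open, the fingers measure 114 mm over their backs; the gripper's body (76 mm by 85 mm) begins 54 mm behind the grasp point. The pads swing forward as they close: fully open they stand 13 mm farther back than shut.
Start: joints at [1.047, 0.053, 1.613, -0, 1.476, -0.119], TCP at [0.246, 0.574, 0.193] pointing down, gripper open.
Joint ranges: [-3.01, 3.01], [-1.01, 2.22], [0.06, 2.58], [-1.02, 4.17], [0.09, 2.62], [-3.14, 3.14]. Speed limits (rad/s): [2.57, 2.57, 3.14, 3.14, 3.14, 3.14].

### API

Orientations are given as a unit quaternion [w, x, y, z].
In Python, from plant import manip gives the robot as it stands.
- The arm moves only by the tool play_rows, never from a script. Its argument "plan" is a list of rows, each a list of 5 numbers: the shift along the tool's x, y, z in mm, then the turn about the tool's x in rad, then the closure, from -1 (fully open) to 1 (shut). A call has 1 to 8 rows; each row is the pose to reach, as a shift and turn from the pose commanded when the call began, along the tool's axes at that moment; what a row does not reach only later rows make up. A row lasts 1/8 s, in which the tool goes at most 62.5 mm and 10.7 degrees, less where a joint would pass 70% of its speed; a pose out of reach is approached as far as the arm can. A call with a gripper value outside its range is refused whole. The fingers move at their own pace and stop on an object; the grip force is fixed at half the most. Time passes only in rows, so rows that repeat a pose let the fingers close. It gives the time, the measured TCP pose, the force and the opening at its end, in the units of the state.
- manip.state(): the state, without advancing time (a new reading comes with each control period).
- manip.grab_frame(name): name is "scene" or "top" or "wrist"; returns a dict with "img" (400x640x3 uint8, red, green, blue), "range_z" (400x640 float32, m along the optical axis (not along the pixel's ray), 0 where there is no reading), "fx", "fy", "cx", "cy" (pixels), "origin" and "rotation" of the camera in the world. Camera axes: x right, y up, looking along -z (the intrinsics and any distortion apply to the point x, -y, -z); pixel columns grow to the right and rows downward; lengths in m; the calibration is good to about 2 mm. The wrist camera is an equidistant fisheye: a pixel r from the principal point sees the ray r / f radians off the axis. A picture is of the moment at which its call begins.
- manip.job_done(): hands the job in, once; it reports no verdict.
The state is a dict: "time": time; "joint_pos": joint angles; "joint_vel": joint speeds; "joint_efforts": joint torques, N m; "tool_pos": TCP position; "tool_rot": TCP orientation; "contact_force": force on the tool from outside, world axes, zero at the start; "ft_torque": the same for the moment, N m; "gripper_width": opening from 0.0 (shut) to 1.0 (fully open).
Only numpy, scipy, OpenCV 4.12 (cv2) and the standard library are available. Lean on these libraries where they do the work, as an engineer would, in place of code of your own. Each camera call takes 0.05 s, during which the arm holds its last target. There are 200 camera calls.

## Working session

There is one attempt and no reset: what is moved stays moved. The work goes in short steps, Python scripts to look and compute and a tool call to move; the robot and the scene stay as the last step left them, time stands still between calls to the robot, and variables do not carry over. Pictures are saved under pics/ and viewed, about 8 in all and at most 12, crops included, and the job is handed in when it is done.

Besides the shell and the picture viewer there is one more tool, called after "Call:" in YAML: its name, and indented under it one key for each argument. play_rows: Moves the arm, as the interface text tells. Its arguments: {"type":"object","properties":{"plan":{"type":"array"}},"required":["plan"]}

```bash
ls; mkdir -p pics; cat > h.py <<'E'
import numpy as np, cv2
from plant import manip
def pts(f):
    h,w=f['range_z'].shape; u,v=np.meshgrid(np.arange(w),np.arange(h)); z=f['range_z']
    p=np.stack([(u-f['cx'])/f['fx']*z,-(v-f['cy'])/f['fy']*z,-z],-1)
    return p@np.array(f['rotation']).T+np.array(f['origin'])
E
python3 - <<'E'
from h import *
for n in ('top','scene'):
    f=manip.grab_frame(n); np.savez(f'{n}.npz',**f); cv2.imwrite(f'pics/{n}.png',f['img'][...,::-1])
    print(n,f['fx'],f['cx'],f['cy'],f['origin'],np.array(f['rotation']).round(3).tolist(),(f['range_z']>0).mean(), [k for k in f])
print(manip.state())
E
```

```text
pics
top 471.4714235632617 317.3349427690526 199.1335160400408 [0.24046064 0.03022171 1.58965656] [0.706, 0.048, -0.053, -0.705] 0.9960546875 ['img', 'range_z', 'fx', 'fy', 'cx', 'cy', 'origin', 'rotation']
scene 462.73579679152124 319.98289305668885 199.17940713531124 [1.04340051 0.80445454 0.87772221] [0.279, 0.137, 0.409, 0.858] 0.99516796875 ['img', 'range_z', 'fx', 'fy', 'cx', 'cy', 'origin', 'rotation']
{'time': 0.1, 'joint_pos': array([ 1.04699725e+00,  5.33219906e-02,  1.61412933e+00, -1.88923805e-05,
        1.47602420e+00, -1.18995089e-01]), 'joint_vel': array([ 1.25898296e-03, -1.48002294e-03, -2.85469088e-03, -1.01201850e-03,
        3.23718267e-04, -1.63857702e-05]), 'joint_efforts': array([ 1.11659043e-03, -3.94899702e+01, -3.71365857e+01, -1.08859313e-04,
        3.79124001e-03,  3.44860268e-05]), 'tool_pos': array([0.24583364, 0.57393605, 0.19188307]), 'tool_rot': array([ 0.69246813,  0.14151024,  0.69287609, -0.14277765]), 'contact_force': array([0.52717367, 0.10979145, 0.18994699]), 'ft_torque': array([ 0.03498129, -0.00585746, -0.01702142]), 'gripper_width': 0.9987854354663482}
```

View pics/top.png

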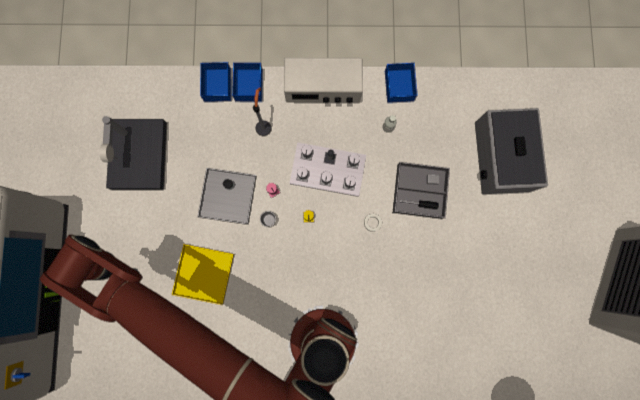

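View pics/scene.png

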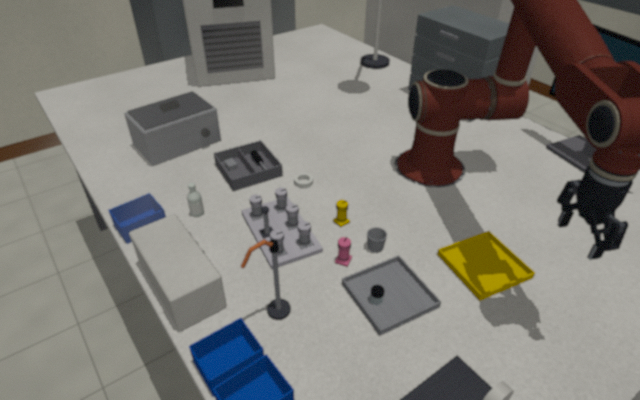

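The top view shows the rack at about (328,169) with five housings at (307,153), (353,161), (302,174), (326,178), (349,183). The blank is at (330,156), the grey tray at (228,195) with the jar at (228,184), and the nozzle at (263,128). The yellow tray, and the yellow and pink housings, are decoys. The rotation is a quaternion, so I'll fix the helper.

```bash
cat > h.py <<'E'
import numpy as np, cv2
from scipy.spatial.transform import Rotation as R
from plant import manip
def rot(q): 
    q=np.array(q,float)
    return q if q.shape==(3,3) else R.from_quat(q[[1,2,3,0]]).as_matrix()
def dirs(f,u,v,fish=False):
    a=(np.asarray(u,float)-f['cx'])/f['fx']; b=(np.asarray(v,float)-f['cy'])/f['fy']
    if fish:
        r=np.hypot(a,b)+1e-12; s=np.tan(r)/r; a,b=a*s,b*s   # unit depth
    return np.stack([a,-b,-np.ones_like(a)],-1)
def pts(f,fish=False):
    z=f['range_z']; h,w=z.shape; u,v=np.meshgrid(np.arange(w),np.arange(h))
    return (dirs(f,u,v,fish)*z[...,None])@rot(f['rotation']).T+np.array(f['origin'])
def plane(f,u,v,z,fish=False):
    d=dirs(f,u,v,fish)@rot(f['rotation']).T; o=np.array(f['origin'])
    return o+d*((z-o[2])/d[...,2])[...,None]
E
python3 - <<'E'
from h import *
f=dict(np.load('top.npz')); P=pts(f)
print('table z',np.median(P[230:240,400:440,2]))
for n,u,v,z in [('h',307,150,.077),('h',353,158,.077),('h',302,171,.077),('h',326,176,.077),('h',349,180,.077),('blank',330,153,.1),('jar',228,184,.042),('tray',228,196,.022),('noz',263,128,.0),('bot',390,123,.1),('cup',269,219,.05),('pink',272,188,.07),('yel',309,214,.07)]:
    w=P[max(v-6,0):v+7,u-6:u+7]; m=w[...,2]
    print(n,plane(f,u,v,z).round(3),'maxz',m.max().round(3), w[m>m.max()-.012].mean(0).round(3))
g=P[:,:,2]; x,y=P[...,0],P[...,1]
img=f['img'].astype(int)
# rack top: 10..22mm ; tray rim
for n,(u0,u1,v0,v1),lo,hi in [('rack',(280,375,135,205),.010,.023),('tray',(185,265,160,230),.0025,.03)]:
    m=np.zeros(g.shape,np.uint8); m[v0:v1,u0:u1]=((g>lo)&(g<hi))[v0:v1,u0:u1]
    p=P[m>0][:,:2].astype(np.float32); print(n,len(p),cv2.minAreaRect(p))
r=cv2.resize(f['img'][110:230,180:460],None,fx=2.8,fy=2.8,interpolation=cv2.INTER_CUBIC)
E
```

```text
table z -7.34604202503597e-05
h [0.621 0.052 0.077] maxz 0.083 [0.622 0.054 0.077]
h [ 0.595 -0.099  0.077] maxz 1.59 [0.24 0.03 1.59]
h [0.551 0.068 0.077] maxz 0.084 [0.548 0.067 0.077]
h [ 0.534 -0.01   0.077] maxz 0.086 [ 0.532 -0.012  0.078]
h [ 0.521 -0.085  0.077] maxz 0.085 [ 0.519 -0.089  0.078]
blank [ 0.606 -0.023  0.1  ] maxz 0.107 [ 0.607 -0.024  0.102]
jar [0.513 0.315 0.042] maxz 1.59 [0.24 0.03 1.59]
tray [0.476 0.318 0.022] maxz 0.018 [0.48  0.321 0.009]
noz [0.719 0.207 0.   ] maxz 0.098 [0.711 0.206 0.094]
bot [ 0.707 -0.219  0.1  ] maxz 1.59 [0.24 0.03 1.59]
cup [0.396 0.176 0.05 ] maxz 0.056 [0.396 0.168 0.05 ]
pink [0.495 0.166 0.07 ] maxz 0.078 [0.497 0.168 0.071]
yel [0.41  0.045 0.07 ] maxz 0.077 [0.407 0.047 0.07 ]
rack 2171 ((0.5838981866836548, -0.018665313720703125), (0.31596052646636963, 0.20861294865608215), 89.26841735839844)
tray 2450 ((0.48493608832359314, 0.3335428833961487), (0.23819784820079803, 0.2752434313297272), 0.18600934743881226)
```

```bash
cat >> h.py <<'E'
def go(x,y,z,jaw=None,s=None):
    """print shift (tool axes, mm) and turn to get TCP to x,y,z with jaw (tool y) azimuth in deg (mod 180, nearest)"""
    s=s or manip.state(); T=rot(s['tool_rot']); d=T.T@(np.array([x,y,z])-s['tool_pos'])*1000
    cur=np.degrees(np.arctan2(T[1,1],T[0,1])); t=0
    if jaw is not None: t=-((jaw-cur+90)%180-90)
    print('shift',d.round(1),'turn rad',np.radians(t).round(3),'deg',round(t,1),'jawnow',round(cur,1),'axis',T[:,0].round(3),'q6',s['joint_pos'][5].round(2))
E
python3 - <<'E'
from h import *
go(.55,-.015,.30,79)
f=manip.grab_frame('wrist'); s=manip.state(); T=rot(s['tool_rot'])
print(T.round(3),'cam in tool',T.T@(np.array(f['origin'])-s['tool_pos']),(T.T@rot(f['rotation'])).round(3),f['fx'],f['cx'],f['cy'])
# rack & tray edges from top
f=dict(np.load('top.npz')); P=pts(f); g=P[...,2]
c=f['img'][185:190,205:210].reshape(-1,3).mean(0), f['img'][165:168,315:320].reshape(-1,3).mean(0); print(c)
E
```

```text
shift [-107.4 -421.7  511.5] turn rad -0.213 deg -12.2 jawnow 66.8 axis [-0.001 -0.002 -1.   ] q6 -0.12
[[-0.001  0.394  0.919]
 [-0.001  0.919 -0.394]
 [-1.    -0.002 -0.   ]] cam in tool [-0.18062504  0.00049775 -0.07151867] [[ 0.002  0.286 -0.958]
 [ 1.    -0.     0.002]
 [ 0.    -0.958 -0.286]] 309.70691628693146 322.31881070907804 200.4622633027306
(array([132.52, 126.6 , 123.72]), array([200.06666667, 185.86666667, 185.13333333]))
```

Call:
play_rows:
  plan:
    - [-60, -20, 25, 0, -1]
    - [-107, -60, 70, 0, -1]
    - [-107, -105, 128, -0.2, -1]
    - [-107, -155, 190, -0.2, -1]
    - [-107, -205, 250, -0.2, -1]
    - [-107, -255, 310, -0.2, -1]
    - [-107, -305, 370, -0.2, -0.2]
    - [-107, -355, 430, -0.2, -0.2]

```text
time: 1.15
tool_pos: [0.4525, 0.1739, 0.2996]
tool_rot: [0.703, 0.072, 0.703, -0.072]
contact_force: [1.1, 0.3, -0.0]
gripper_width: 0.61
```

Call:
play_rows:
  plan:
    - [0, -50, 65, 0, -0.2]
    - [0, -50, 65, 0, -0.2]
    - [0, -50, 65, 0, -0.2]

```text
time: 1.52
tool_pos: [0.5056, 0.1131, 0.2992]
tool_rot: [0.703, 0.073, 0.704, -0.073]
contact_force: [0.1, -0.4, 1.7]
gripper_width: 0.601
```

```bash
python3 - <<'E'
from h import *
f=manip.grab_frame('wrist'); np.savez('w1.npz',**f); cv2.imwrite('pics/w1.png',f['img'][...,::-1])
s=manip.state(); print(s['time'],s['tool_pos'],s['gripper_width'],s['ft_torque']); go(.55,-.015,.3,79)
E
```

```text
1.575 [0.50515886 0.11408434 0.29945264] 0.6070644144631111 [-0.0036707  -0.00926624  0.03922612]
shift [  -0.7 -117.3   70.2] turn rad -0.013 deg -0.7 jawnow 78.3 axis [-0.001  0.001 -1.   ] q6 -1.29
```

View pics/w1.png

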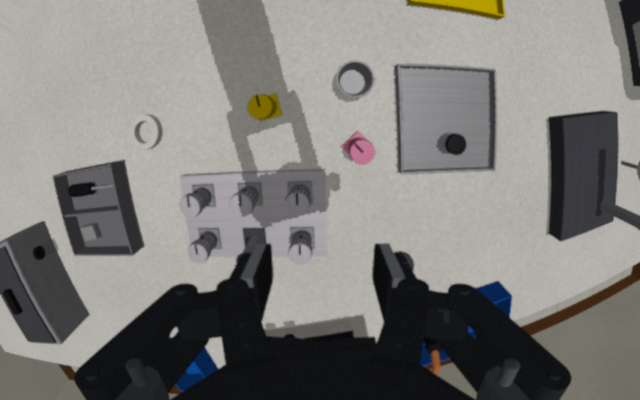

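The wrist view shows all five caps at (197,204), (244,202), (298,195), (202,247) and (301,247). The grey tray is at about (446,117) with the jar at (455,144). I'll get the centres from depth.

```bash
cat >> h.py <<'E'
def caps(f,zlo=.070,zhi=.084,ext=None):
    P=pts(f,True); m=((P[...,2]>zlo)&(P[...,2]<zhi)).astype(np.uint8)
    n,l,st,c=cv2.connectedComponentsWithStats(m); out=[]
    for i in range(1,n):
        if st[i,4]<40: continue
        p=P[l==i]; 
        if np.ptp(p[:,0])>.06 or np.ptp(p[:,1])>.06: continue
        (cx,cy),r=cv2.minEnclosingCircle(p[:,:2].astype(np.float32))
        out.append((c[i],cx,cy,r,p[:,2].mean(),np.median(p[:,0]),np.median(p[:,1])))
    return out
E
python3 - <<'E'
from h import *
f=dict(np.load('w1.npz'))
for o in caps(f): print(np.round(o[0]),np.round(o[1:],4))
P=pts(f,True)
def rect(box,lo,hi):
    g=P[...,2]; m=np.zeros(g.shape,np.uint8); u0,u1,v0,v1=box; m[v0:v1,u0:u1]=((g>lo)&(g<hi))[v0:v1,u0:u1]
    n,l,st,_=cv2.connectedComponentsWithStats(m); i=1+st[1:,4].argmax(); p=P[l==i]
    c,s,a=cv2.minAreaRect(p[:,:2].astype(np.float32)); print(np.round(c,4),np.round(s,4),round(a,2),p[:,2].mean().round(4))
rect((170,340,155,270),.012,.020)
rect((385,505,55,180),.015,.026)
rect((440,470,130,158),.034,.05)
E
```

```text
[259. 106.] [0.4111 0.0475 0.0169 0.0708 0.4097 0.0476]
[362. 156.] [0.5031 0.1684 0.0158 0.0705 0.5061 0.1677]
[297. 203.] [0.5508 0.0676 0.0181 0.0767 0.5501 0.0679]
[241. 205.] [ 0.5364 -0.0104  0.018   0.0767  0.5357 -0.0097]
[190. 206.] [ 0.5211 -0.0887  0.0182  0.0766  0.5213 -0.087 ]
[612. 208.] [0.6894 0.6662 0.0117 0.0771 0.6856 0.6601]
[198. 252.] [ 0.5963 -0.1033  0.0179  0.0764  0.5953 -0.1012]
[300. 253.] [0.6252 0.054  0.018  0.0764 0.6241 0.0546]
[ 0.5742 -0.0182] [0.2413 0.1473] 79.68 0.016
[0.4808 0.3224] [0.1713 0.1716] 81.6 0.0204
[0.5174 0.317 ] [0.0315 0.0316] 5.77 0.0412
```

```bash
python3 -c "
from h import *
go(.5508,.0676,.11,79.7); go(.5508,.0676,.045,79.7)"
```

```text
shift [189.4 -36.3  54.4] turn rad -0.025 deg -1.4 jawnow 78.3 axis [-0.001  0.001 -1.   ] q6 -1.29
shift [254.4 -36.3  54.5] turn rad -0.025 deg -1.4 jawnow 78.3 axis [-0.001  0.001 -1.   ] q6 -1.29
```

Call:
play_rows:
  plan:
    - [40, -18, 27, -0.02, -0.2]
    - [90, -36, 54, -0.02, -0.2]
    - [140, -36, 54, -0.02, -0.2]
    - [189, -36, 54, -0.02, -0.2]
    - [189, -36, 54, -0.02, -0.2]
    - [189, -36, 54, -0.02, -0.2]

```text
time: 2.33
tool_pos: [0.5521, 0.0686, 0.1132]
tool_rot: [0.705, 0.065, 0.703, -0.064]
contact_force: [-0.3, 0.7, 1.4]
gripper_width: 0.601
```

```bash
python3 - <<'E'
from h import *
f=manip.grab_frame('wrist'); cv2.imwrite('pics/w2.png',f['img'][...,::-1])
for o in caps(f): print(np.round(o[0]),np.round(o[1:],4))
s=manip.state(); print(s['tool_pos'],s['gripper_width'],s['ft_torque']); go(.5508,.0676,.045,79.7)
E
```

```text
[259.  27.] [0.4113 0.0476 0.0169 0.0706 0.4104 0.0479]
[434. 109.] [0.4917 0.1628 0.012  0.0706 0.494  0.1647]
[449. 128.] [0.5062 0.1732 0.0096 0.0704 0.5085 0.1732]
[321. 206.] [0.5512 0.0679 0.0181 0.0766 0.5499 0.0681]
[219. 206.] [ 0.5366 -0.0103  0.0179  0.0766  0.5357 -0.0089]
[135. 206.] [ 0.5216 -0.0894  0.0186  0.0764  0.5215 -0.0861]
[151. 282.] [ 0.5963 -0.1026  0.018   0.0763  0.5945 -0.1003]
[321. 291.] [0.6252 0.0544 0.018  0.0763 0.623  0.0545]
[0.5528529  0.06831471 0.11415765] 0.5962096847028648 [-0.02023496  0.03476487 -0.03787527]
shift [69.1 -1.1 -2.2] turn rad -0.004 deg -0.2 jawnow 79.5 axis [ 0.005  0.    -1.   ] q6 -1.4
```

View pics/w2.png

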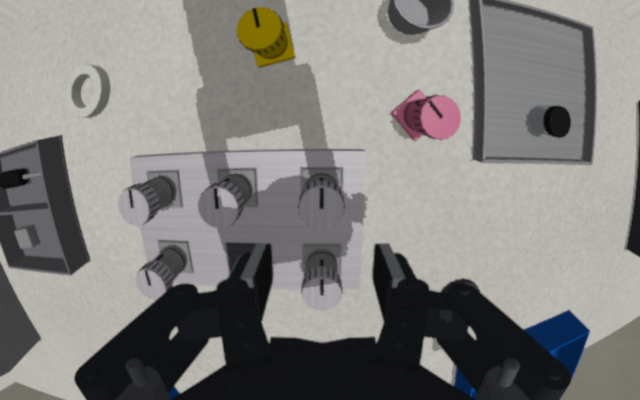

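The view is centred: H1's cap is at (321,206), between the fingers. Each cap's dark line is visible, so line angles give a second check of turn. Descending.

Call:
play_rows:
  plan:
    - [25, -1, -1, 0, -0.2]
    - [50, -1, -1, 0, -0.2]
    - [68, -1, -1, 0, -0.2]
    - [68, -1, -1, 0, -0.1]
    - [68, -1, -1, 0, 0.0]
    - [68, -1, -1, 0, 0.08]

```text
time: 3.12
tool_pos: [0.551, 0.0666, 0.0443]
tool_rot: [0.705, 0.065, 0.703, -0.065]
contact_force: [-0.5, 0.6, -0.5]
gripper_width: 0.458
```

```bash
python3 -c "
from h import *
s=manip.state(); print(s['tool_pos'],s['gripper_width'],s['ft_torque'],s['contact_force']); go(.551,.0677,.045,79.7)"
```

```text
[0.55104814 0.06661232 0.04432841] 0.4578960846698117 [-0.00175187 -0.01784458  0.01824235] [-0.48517697  0.55796183 -0.52673506]
shift [-0.7  1.1 -0.2] turn rad -0.005 deg -0.3 jawnow 79.4 axis [ 0.002 -0.    -1.   ] q6 -1.4
```

Call:
play_rows:
  plan:
    - [0, 1, 0, 0, 0.14]
    - [0, 1, 0, 0, 0.18]
    - [0, 1, 0, 0, 0.2]
    - [0, 1, 0, 0, 0.21]
    - [0, 1, 0, 0, 0.21]

```text
time: 3.75
tool_pos: [0.5501, 0.0676, 0.0428]
tool_rot: [0.704, 0.065, 0.704, -0.065]
contact_force: [-0.5, 0.3, -0.3]
gripper_width: 0.396
```

Call:
play_rows:
  plan:
    - [0, 0, 0, 0, 0.23]
    - [0, 0, 0, 0, 0.23]

```text
time: 4.0
tool_pos: [0.5501, 0.0676, 0.0428]
tool_rot: [0.704, 0.065, 0.704, -0.065]
contact_force: [0.2, -1.1, -0.4]
gripper_width: 0.384
```

```bash
python3 -c "
from h import *
s=manip.state(); print(s['tool_pos'],s['gripper_width'],s['ft_torque'],s['contact_force'])"
```

```text
[0.55008622 0.06756679 0.0427991 ] 0.38355905382134636 [-0.04201391  0.00170659  0.03456248] [ 0.20375346 -1.09754565 -0.35856553]
```

Call:
play_rows:
  plan:
    - [0, 0, 0, 0, 0.25]
    - [0, 0, 0, 0, 0.25]

```text
time: 4.25
tool_pos: [0.5501, 0.0676, 0.0428]
tool_rot: [0.704, 0.065, 0.704, -0.065]
contact_force: [0.2, 0.7, -0.1]
gripper_width: 0.374
```

Call:
play_rows:
  plan:
    - [0, 0, 0, 0, 0.27]
    - [0, 0, 0, 0, 0.27]

```text
time: 4.5
tool_pos: [0.5501, 0.0676, 0.0428]
tool_rot: [0.704, 0.065, 0.704, -0.065]
contact_force: [0.1, -0.2, -0.2]
gripper_width: 0.365
```

Call:
play_rows:
  plan:
    - [0, 0, 0, 0, 0.29]
    - [0, 0, 0, 0, 0.29]

```text
time: 4.75
tool_pos: [0.5501, 0.0676, 0.0428]
tool_rot: [0.704, 0.065, 0.704, -0.065]
contact_force: [-0.6, 0.4, 0.5]
gripper_width: 0.349
```

```bash
python3 -c "
from h import *
f=manip.grab_frame('wrist'); cv2.imwrite('pics/w3.png',f['img'][...,::-1][170:390,200:450].repeat(2,0).repeat(2,1))
s=manip.state(); print(s['tool_pos'],s['gripper_width'],s['ft_torque'],s['contact_force'])"
```

```text
[0.55009426 0.06758863 0.04283579] 0.35659276178929206 [ 0.00950767 -0.04160753 -0.0149434 ] [ 0.08738852  1.40805326 -0.10539195]
```

View pics/w3.png

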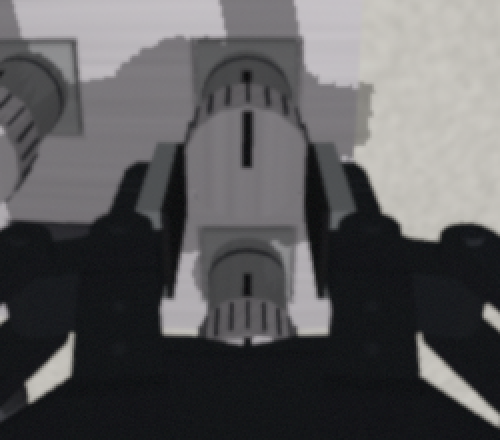

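The crop shows H1's cap centred between the pads, with the line aligned to the tick and a hair of a gap each side. I'll keep closing in small steps until the width stalls.

Call:
play_rows:
  plan:
    - [0, 0, 0, 0, 0.31]
    - [0, 0, 0, 0, 0.31]

```text
time: 5.05
tool_pos: [0.5501, 0.0676, 0.0428]
tool_rot: [0.704, 0.065, 0.704, -0.065]
contact_force: [-0.0, 0.3, 0.4]
gripper_width: 0.342
```

Call:
play_rows:
  plan:
    - [0, 0, 0, 0, 0.33]
    - [0, 0, 0, 0, 0.33]

```text
time: 5.3
tool_pos: [0.5501, 0.0676, 0.0428]
tool_rot: [0.704, 0.065, 0.704, -0.065]
contact_force: [0.6, -0.4, 0.1]
gripper_width: 0.334
```

Call:
play_rows:
  plan:
    - [0, 0, 0, 0.1, 0.33]
    - [0, 0, 0, 0.2, 0.33]

```text
time: 5.55
tool_pos: [0.5501, 0.0676, 0.0428]
tool_rot: [0.694, 0.136, 0.694, -0.136]
contact_force: [-0.1, 0.1, 0.7]
gripper_width: 0.338
```

```bash
cat > st.py <<'E'
from h import *
s=manip.state(); print(round(s['time'],2),s['tool_pos'].round(4),'w',s['gripper_width'].round(4),'tq',s['ft_torque'].round(3),'F',s['contact_force'].round(2))
E
python3 st.py
```

```text
Traceback (most recent call last):
  File "st.py", line 2, in <module>
    s=manip.state(); print(round(s['time'],2),s['tool_pos'].round(4),'w',s['gripper_width'].round(4),'tq',s['ft_torque'].round(3),'F',s['contact_force'].round(2))
                                                                         ^^^^^^^^^^^^^^^^^^^^^^^^
AttributeError: 'float' object has no attribute 'round'
```

```bash
sed -i "s/s\['gripper_width'\].round(4)/round(float(s['gripper_width']),4)/" st.py; python3 st.py
```

```text
5.55 [0.5501 0.0676 0.0428] w 0.3378 tq [0.015 0.053 0.006] F [-0.14  0.12  0.66]
```

Call:
play_rows:
  plan:
    - [0, 0, 0, 0, 0.35]
    - [0, 0, 0, 0, 0.35]

```text
time: 5.8
tool_pos: [0.5501, 0.0676, 0.0428]
tool_rot: [0.694, 0.135, 0.694, -0.135]
contact_force: [-0.7, -0.3, -0.1]
gripper_width: 0.327
```

Call:
play_rows:
  plan:
    - [0, 0, 0, 0, 0.37]
    - [0, 0, 0, 0, 0.37]

```text
time: 6.05
tool_pos: [0.5501, 0.0676, 0.0428]
tool_rot: [0.694, 0.135, 0.694, -0.135]
contact_force: [-0.2, -0.6, -0.3]
gripper_width: 0.314
```

Call:
play_rows:
  plan:
    - [0, 0, 0, 0, 0.39]
    - [0, 0, 0, 0, 0.39]

```text
time: 6.3
tool_pos: [0.5501, 0.0676, 0.0429]
tool_rot: [0.694, 0.135, 0.694, -0.135]
contact_force: [-0.1, -0.5, -0.2]
gripper_width: 0.307
```

```bash
python3 st.py
```

```text
6.3 [0.5501 0.0676 0.0429] w 0.3072 tq [ 0.011 -0.033 -0.014] F [-0.13 -0.51 -0.17]
```

Call:
play_rows:
  plan:
    - [0, 0, 0, 0.1, 0.39]
    - [0, 0, 0, 0.1, 0.39]

```text
time: 6.55
tool_pos: [0.5501, 0.0676, 0.0428]
tool_rot: [0.687, 0.169, 0.687, -0.169]
contact_force: [0.4, 0.6, 0.5]
gripper_width: 0.305
```

```bash
python3 st.py; python3 -c "
from h import *
f=manip.grab_frame('wrist'); cv2.imwrite('pics/w4.png',f['img'][...,::-1][170:390,200:450].repeat(2,0).repeat(2,1))"
```

```text
6.55 [0.5501 0.0676 0.0428] w 0.3045 tq [-0.051  0.057  0.01 ] F [0.38 0.58 0.54]
```

View pics/w4.png

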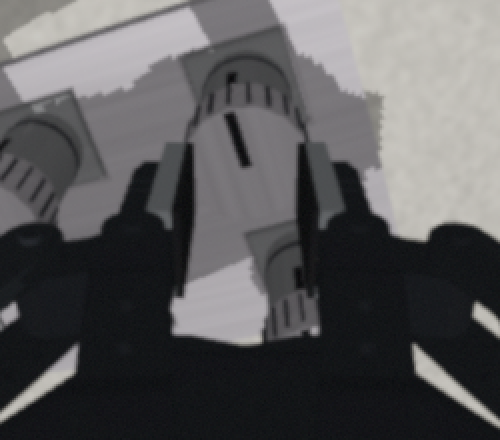

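The line still points at the tick, so the cap has not turned. The pads (columns 193 and 299) have not gripped yet. I'll continue closing.

Call:
play_rows:
  plan:
    - [0, 0, 0, 0, 0.41]
    - [0, 0, 0, 0, 0.41]

```text
time: 6.85
tool_pos: [0.5501, 0.0676, 0.0428]
tool_rot: [0.686, 0.17, 0.686, -0.17]
contact_force: [-0.2, 0.7, 0.6]
gripper_width: 0.295
```

Call:
play_rows:
  plan:
    - [0, 0, 0, 0, 0.43]
    - [0, 0, 0, 0, 0.43]

```text
time: 7.1
tool_pos: [0.5501, 0.0676, 0.0428]
tool_rot: [0.686, 0.17, 0.686, -0.17]
contact_force: [1.0, -0.2, 0.6]
gripper_width: 0.287
```

Call:
play_rows:
  plan:
    - [0, 0, 0, 0, 0.45]
    - [0, 0, 0, 0, 0.45]

```text
time: 7.35
tool_pos: [0.5501, 0.0676, 0.0428]
tool_rot: [0.686, 0.17, 0.686, -0.17]
contact_force: [0.9, 0.2, 0.2]
gripper_width: 0.279
```

```bash
python3 st.py
```

```text
7.35 [0.5501 0.0676 0.0428] w 0.2794 tq [-0.004 -0.022  0.01 ] F [0.86 0.16 0.2 ]
```

Call:
play_rows:
  plan:
    - [0, 0, 0, 0, 0.47]
    - [0, 0, 0, 0, 0.47]
    - [0, 0, 0, 0.06, 0.47]
    - [0, 0, 0, 0.06, 0.47]

```text
time: 7.85
tool_pos: [0.5501, 0.0676, 0.0428]
tool_rot: [0.681, 0.19, 0.681, -0.19]
contact_force: [0.6, -0.8, 0.7]
gripper_width: 0.268
```

```bash
cat >> h.py <<'E'
H={1:(.551,.0677),2:(.5366,-.0108),3:(.522,-.0895),4:(.6255,.0542),5:(.597,-.1032)}
def lines(f,ks=H):
    v,u=np.mgrid[0:400,0:640]; p=plane(f,u,v,.077,True); g=cv2.cvtColor(f['img'],cv2.COLOR_RGB2GRAY).astype(float); out={}
    Z=pts(f,True)[...,2]
    for k in ks:
        d=p[...,:2]-H[k]; r=np.hypot(d[...,0],d[...,1]); m=(r<.0165)&(abs(Z-.077)<.006)
        if m.sum()<60: continue
        dk=m&(g<np.median(g[m])*.65)&(r<.0155)
        if dk.sum()<4: continue
        w=d[dk]; c,(e,V)=w.mean(0),np.linalg.eigh(np.cov(w.T)); ax=V[:,1]*np.sign(V[:,1]@c)
        out[k]=(round(float(np.degrees(np.arctan2(ax[1],ax[0]))),1),round(float(np.degrees(np.arctan2(c[1],c[0]))),1),int(dk.sum()),(c*1000).round(1).tolist())
    return out
E
cat >> st.py <<'E'
f=manip.grab_frame('wrist'); print(lines(f))
E
python3 st.py
```

```text
7.85 [0.5501 0.0676 0.0428] w 0.2677 tq [ 0.011  0.009 -0.081] F [ 0.59 -0.85  0.68]
{1: (-168.6, 163.7, 172, [-6.7, 2.0]), 2: (167.1, 170.7, 109, [-7.7, 1.3]), 3: (167.2, 172.1, 54, [-7.8, 1.1])}
```

Call:
play_rows:
  plan:
    - [0, 0, 0, 0, 0.49]
    - [0, 0, 0, 0, 0.49]
    - [0, 0, 0, 0.06, 0.49]
    - [0, 0, 0, 0.06, 0.49]

```text
time: 8.4
tool_pos: [0.5501, 0.0676, 0.0428]
tool_rot: [0.675, 0.21, 0.675, -0.21]
contact_force: [-0.2, -0.3, -0.4]
gripper_width: 0.257
```

```bash
python3 st.py;  python3 -c "
from h import *
f=manip.grab_frame('wrist'); cv2.imwrite('pics/w5.png',f['img'][...,::-1][190:330,240:400].repeat(4,0).repeat(4,1))"
```

```text
8.4 [0.5501 0.0676 0.0428] w 0.257 tq [-0.022 -0.024 -0.03 ] F [-0.17 -0.31 -0.43]
{1: (-172.1, 169.4, 199, [-5.6, 1.1]), 2: (162.9, 170.5, 75, [-9.8, 1.6]), 3: (178.6, 170.9, 53, [-7.4, 1.2])}
```

View pics/w5.png

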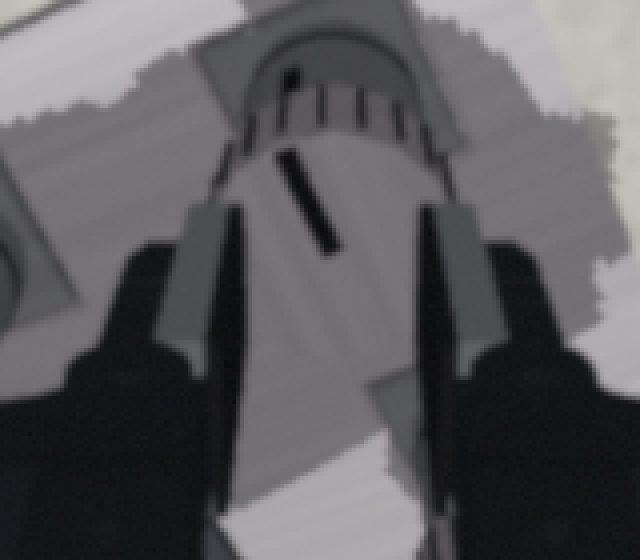

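The pads (inner faces at columns 243 and 418) seem narrower than the cap and drawn over it. I'll check pad heights in the depth data.

```bash
python3 - <<'E'
from h import *
f=manip.grab_frame('wrist'); P=pts(f,True); s=manip.state(); T=rot(s['tool_rot'])
def q(cx,cy):
    u,v=240+cx//4,190+cy//4; p=P[v,u]; print((cx,cy),'world',p.round(4),'tool mm',(T.T@(p-s['tool_pos'])*1000).round(1))
for c in [(195,215),(195,260),(180,330),(228,215),(228,260),(228,330),(225,400),(222,480),(430,215),(430,260),(432,330),(438,400),(443,480),(460,230),(480,330),(330,160),(330,300),(330,380),(300,400)]: q(*c)
E
```

```text
(195, 215) world [0.5329 0.0602 0.0885] tool mm [-45.7 -15.9  -9.9]
(195, 260) world [0.5336 0.0614 0.1016] tool mm [-58.8 -14.5 -10. ]
(180, 330) world [0.5339 0.0615 0.1163] tool mm [-73.5 -14.2  -9.8]
(228, 215) world [0.5359 0.0632 0.0869] tool mm [-44.1 -11.7  -9.2]
(228, 260) world [0.5359 0.0646 0.1013] tool mm [-58.5 -10.5 -10. ]
(228, 330) world [0.5395 0.0627 0.1094] tool mm [-66.6 -10.1  -5.9]
(225, 400) world [0.5427 0.0605 0.1175] tool mm [-74.7 -10.   -2. ]
(222, 480) world [0.5506 0.0541 0.1177] tool mm [-74.9 -10.8   8.1]
(430, 215) world [0.5496 0.0832 0.0869] tool mm [-44.1  12.6  -9.2]
(430, 260) world [0.5479 0.0829 0.1023] tool mm [-59.5  11.4 -10.5]
(432, 330) world [0.552  0.0803 0.109 ] tool mm [-66.2  11.5  -5.7]
(438, 400) world [0.555  0.0781 0.1174] tool mm [-74.5  11.5  -2. ]
(443, 480) world [0.5638 0.073  0.1175] tool mm [-74.7  12.3   8.2]
(460, 230) world [0.5511 0.0862 0.0926] tool mm [-49.8  15.9  -9.7]
(480, 330) world [0.5507 0.0861 0.1167] tool mm [-73.9  15.6 -10.1]
(330, 160) world [0.5403 0.0749 0.0774] tool mm [-34.6   0.4 -12.2]
(330, 300) world [0.5572 0.0632 0.0769] tool mm [-34.1   0.4   8.3]
(330, 380) world [0.5994 0.0339 0.0158] tool mm [27.   0.3 59.7]
(300, 400) world [0.5997 0.027  0.0167] tool mm [26.1 -5.3 63.9]
```

```bash
python3 - <<'E'
from h import *
f=dict(np.load('scene.npz')); P=pts(f)
tcp=np.array([.2458,.5739,.1919])
d=np.hypot(P[...,0]-tcp[0],P[...,1]-tcp[1]); m=(d<.09)&(P[...,2]>.05)&(P[...,2]<.4)
p=P[m]; print(m.sum(),'min z',np.sort(p[:,2])[:8].round(4)); v,u=np.where(m)
for i in np.argsort(p[:,2])[:4]: print(u[i],v[i],p[i].round(4))
g=manip.grab_frame('scene'); Q=pts(g); np.savez('scene2.npz',**g)
s=manip.state(); print(s['tool_pos'])
def proj(f,X):
    c=rot(f['rotation']).T@(np.array(X)-f['origin']); return f['cx']+f['fx']*c[0]/-c[2], f['cy']-f['fy']*c[1]/-c[2]
print(proj(f,tcp),proj(f,tcp+[0,0,.044]), proj(g,s['tool_pos']))
u,v=map(int,proj(g,s['tool_pos'])); cv2.imwrite('pics/s2.png',cv2.resize(g['img'][v-80:v+40,u-80:u+80][...,::-1],None,fx=4,fy=4))
E
```

```text
3275 min z [0.2449 0.245  0.245  0.2454 0.2455 0.2463 0.2464 0.2465]
563 227 [0.2291 0.5368 0.2449]
562 227 [0.2308 0.5357 0.245 ]
561 226 [0.2297 0.5327 0.245 ]
589 260 [0.2747 0.6178 0.2454]
[0.55010748 0.06758593 0.04284038]
(np.float64(566.3169454852932), np.float64(259.4131919013506)) (np.float64(573.9010611404454), np.float64(243.9581465317518)) (np.float64(303.6303611711232), np.float64(234.30091157043057))
```

View pics/s2.png

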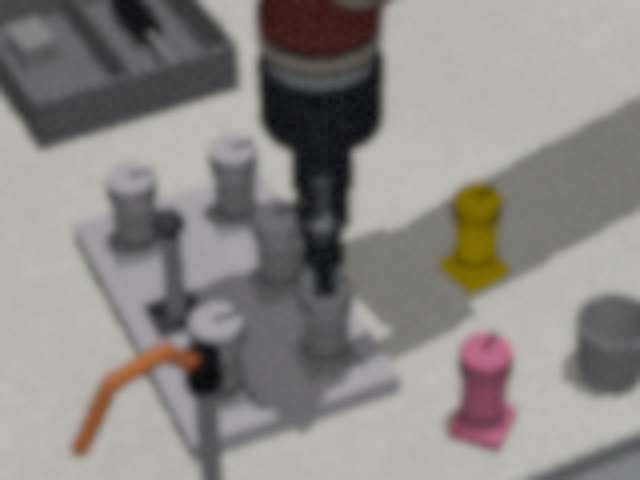

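The scene view confirms it: the fingertips sit just above the H1 cap. The real finger end is about 40 mm behind the reported TCP (0.245 when open at the start, against 0.192). H1 is untouched. I'll use that offset from here: open, turn back and descend 38 mm.

Call:
play_rows:
  plan:
    - [0, 0, 1, -0.15, -0.2]
    - [0, 0, 1, -0.3, -0.2]
    - [0, 0, 1, -0.42, -0.2]
    - [0, 0, 1, -0.42, -0.2]
    - [20, 0, 1, -0.42, -0.2]
    - [38, 0, 1, -0.42, 0]
    - [38, 0, 1, -0.42, 0.1]
    - [38, 0, 1, -0.42, 0.14]

```text
time: 9.6
tool_pos: [0.5507, 0.067, 0.0044]
tool_rot: [0.704, 0.065, 0.704, -0.065]
contact_force: [-0.1, 0.5, 0.3]
gripper_width: 0.436
```

```bash
python3 st.py;python3 - <<'E'
from h import *
go(.551,.0677,.0045,79.7)
f=manip.grab_frame('wrist'); P=pts(f,True); s=manip.state(); T=rot(s['tool_rot']); q=((P-s['tool_pos'])@T*1000)
for sg in (-1,1):
    m=(abs(q[...,2])<16)&(sg*q[...,1]>5)&(sg*q[...,1]<45)&(q[...,0]<-38)&(q[...,0]>-62)&(P[...,2]>.03); p=q[m]; print(sg,m.sum(),p.max(0).round(1),p.min(0).round(1),np.median(p,0).round(1))
E
```

```text
9.6 [0.5507 0.067  0.0044] w 0.4358 tq [-0.024  0.    -0.005] F [-0.11  0.49  0.26]
{1: (168.5, 167.1, 216, [-7.8, 1.8]), 2: (170.9, 169.6, 181, [-7.4, 1.4]), 3: (168.3, 172.1, 81, [-7.6, 1.1]), 5: (166.2, 173.7, 42, [-8.1, 0.9])}
shift [ 0.5  0.6 -0.4] turn rad -0.005 deg -0.3 jawnow 79.4 axis [ 0. -0. -1.] q6 -1.4
-1 897 [-38.1  -5.1  12. ] [-62.  -31.8 -15.9] [-54.2 -18.6  -9.5]
1 815 [-38.   32.   11.8] [-62.    5.1 -15.9] [-53.8  19.   -9.7]
```

Call:
play_rows:
  plan:
    - [0, 0.5, 0, 0, 0.18]
    - [0, 0.5, 0, 0, 0.2]
    - [0, 0.5, 0, 0, 0.21]
    - [0, 0.5, 0, 0, 0.21]

```text
time: 10.2
tool_pos: [0.5515, 0.0676, 0.0054]
tool_rot: [0.704, 0.065, 0.704, -0.065]
contact_force: [0.1, 1.1, 2.8]
gripper_width: 0.398
```

Call:
play_rows:
  plan:
    - [0, 0, 0, 0, 0.225]
    - [0, 0, 0, 0, 0.225]

```text
time: 10.45
tool_pos: [0.5516, 0.0676, 0.0054]
tool_rot: [0.704, 0.065, 0.704, -0.065]
contact_force: [0.4, 2.3, 4.4]
gripper_width: 0.39
```

```bash
python3 st.py
```

```text
10.45 [0.5516 0.0676 0.0054] w 0.3903 tq [ 0.217 -0.01   0.007] F [0.37 2.28 4.37]
{1: (168.4, 167.4, 221, [-7.6, 1.7]), 2: (169.5, 170.0, 177, [-7.3, 1.3]), 3: (167.8, 172.1, 79, [-7.6, 1.0]), 5: (170.3, 172.4, 47, [-7.8, 1.0])}
```

Contact: the width has stalled at about 0.39 and the force is rising. Twisting clockwise and watching the torque.

Call:
play_rows:
  plan:
    - [0, 0, 0, 0.06, 0.225]
    - [0, 0, 0, 0.12, 0.225]
    - [0, 0, 0, 0.18, 0.225]
    - [0, 0, 0, 0.22, 0.225]

```text
time: 11.0
tool_pos: [0.5516, 0.0673, 0.0054]
tool_rot: [0.693, 0.142, 0.692, -0.142]
contact_force: [0.9, 0.8, 3.7]
gripper_width: 0.392
```

```bash
python3 st.py
```

```text
11.0 [0.5516 0.0673 0.0054] w 0.3916 tq [-0.018 -0.102  0.416] F [0.9  0.76 3.73]
{1: (157.5, 155.8, 224, [-7.2, 3.2]), 2: (167.0, 170.6, 137, [-8.4, 1.4]), 3: (167.9, 172.7, 68, [-7.5, 1.0])}
```

Call:
play_rows:
  plan:
    - [0, 0, 0, 0.08, 0.225]
    - [0, 0, 0, 0.16, 0.225]
    - [0, 0, 0, 0.24, 0.225]
    - [0, 0, 0, 0.3, 0.225]

```text
time: 11.55
tool_pos: [0.551, 0.0671, 0.0048]
tool_rot: [0.664, 0.244, 0.663, -0.245]
contact_force: [-0.2, 0.3, 1.9]
gripper_width: 0.388
```

```bash
python3 st.py
```

```text
11.55 [0.551  0.0671 0.0048] w 0.3878 tq [-0.155  0.017  0.281] F [-0.17  0.27  1.88]
{1: (157.6, 155.7, 244, [-7.1, 3.2])}
```

H1 is snug. The line stopped at about 157.5° through a further 17° of twist, with 0.28–0.42 N m as the grip slipped. Releasing and moving to H2.

Call:
play_rows:
  plan:
    - [0, 0, 0, 0, 0.1]
    - [0, 0, 0, 0, -0.1]
    - [-10, 0, 0, 0, -0.2]
    - [-50, 0, 0, -0.1, -0.2]

```text
time: 12.1
tool_pos: [0.5483, 0.0675, 0.0527]
tool_rot: [0.673, 0.209, 0.678, -0.21]
contact_force: [-0.2, -1.4, -0.2]
gripper_width: 0.6
```

```bash
python3 st.py; python3 -c "
from h import *
go(*H[2],.05,79.7)"
```

```text
12.1 [0.5483 0.0675 0.0527] w 0.6003 tq [ 0.04   0.001 -0.007] F [-0.2  -1.43 -0.25]
{1: (157.8, 156.7, 136, [-7.1, 3.0]), 2: (167.2, 170.9, 99, [-7.4, 1.2]), 3: (168.0, 171.6, 49, [-7.8, 1.2]), 4: (171.3, 169.1, 62, [-9.4, 1.8]), 5: (-139.9, 169.4, 26, [-5.0, 0.9])}
shift [ 10.9 -74.5  29.8] turn rad -0.419 deg -24.0 jawnow 55.7 axis [ 0.007 -0.    -1.   ] q6 -0.98
```

Call:
play_rows:
  plan:
    - [0, -37, 15, -0.15, -0.2]
    - [0, -75, 30, -0.3, -0.2]
    - [0, -75, 30, -0.42, -0.2]
    - [0, -75, 30, -0.42, -0.2]

```text
time: 12.65
tool_pos: [0.5333, -0.0117, 0.0555]
tool_rot: [0.704, 0.066, 0.704, -0.066]
contact_force: [0.5, 0.4, -0.1]
gripper_width: 0.598
```

```bash
python3 -c "
from h import *
go(*H[2],.005,79.7)
f=manip.grab_frame('wrist')
for o in caps(f): print(np.round(o[0]),np.round(o[1:],4))"
```

```text
shift [50.5  1.5  3. ] turn rad -0.007 deg -0.4 jawnow 79.3 axis [ 0.001 -0.    -1.   ] q6 -1.55
[376.   8.] [0.4103 0.0405 0.0096 0.0706 0.4113 0.0404]
[399.  15.] [0.4183 0.0525 0.0129 0.0705 0.4168 0.0526]
[573. 135.] [0.5    0.1687 0.0152 0.0704 0.497  0.1688]
[325. 243.] [ 0.5365 -0.0109  0.0178  0.0765  0.5348 -0.0106]
[454. 240.] [0.551  0.0672 0.0179 0.0763 0.5489 0.066 ]
[195. 241.] [ 0.5222 -0.0891  0.0178  0.0765  0.5208 -0.0869]
[325. 337.] [ 0.6099 -0.0247  0.0068  0.0746  0.6051 -0.0237]
[214. 347.] [ 0.6026 -0.1054  0.0122  0.0769  0.6043 -0.1045]
[431. 346.] [0.6316 0.0518 0.0128 0.0767 0.6336 0.0495]
[567. 357.] [0.718  0.2035 0.0056 0.0772 0.7152 0.2018]
```

Call:
play_rows:
  plan:
    - [25, 1.5, 3, 0, -0.2]
    - [50, 1.5, 3, 0, -0.2]
    - [50, 1.5, 3, 0, 0]
    - [50, 1.5, 3, 0, 0.14]
    - [50, 1.5, 3, 0, 0.19]
    - [50, 1.5, 3, 0, 0.21]
    - [50, 1.5, 3, 0, 0.225]
    - [50, 1.5, 3, 0, 0.225]

```text
time: 13.7
tool_pos: [0.5374, -0.0107, 0.0063]
tool_rot: [0.705, 0.065, 0.703, -0.065]
contact_force: [-0.2, -0.8, 6.4]
gripper_width: 0.391
```

```bash
python3 st.py
```

```text
13.7 [ 0.5374 -0.0107  0.0063] w 0.3914 tq [-0.149  0.203  0.026] F [-0.2  -0.78  6.36]
{1: (156.2, 156.4, 185, [-7.0, 3.0]), 2: (168.6, 165.0, 227, [-7.3, 2.0]), 3: (168.2, 169.7, 176, [-7.4, 1.3]), 4: (-170.9, -126.5, 11, [-0.3, -0.4]), 5: (133.6, 137.6, 10, [-1.5, 1.3])}
```

Call:
play_rows:
  plan:
    - [0, 0, 0, 0.07, 0.225]
    - [0, 0, 0, 0.14, 0.225]
    - [0, 0, 0, 0.21, 0.225]
    - [0, 0, 0, 0.28, 0.225]
    - [0, 0, 0, 0.35, 0.225]
    - [0, 0, 0, 0.42, 0.225]
    - [0, 0, 0, 0.49, 0.225]

```text
time: 14.62
tool_pos: [0.5375, -0.0117, 0.0059]
tool_rot: [0.668, 0.234, 0.666, -0.235]
contact_force: [0.7, -3.9, 1.8]
gripper_width: 0.396
```

```bash
python3 st.py
```

```text
14.62 [ 0.5375 -0.0117  0.0059] w 0.3963 tq [-0.661 -0.004  0.322] F [ 0.68 -3.89  1.8 ]
{1: (158.6, 155.8, 254, [-7.0, 3.1]), 2: (157.2, 152.4, 235, [-7.0, 3.7]), 4: (169.6, 169.1, 102, [-7.2, 1.4])}
```

H2 is snug too (168.6° to 157.2°, torque 0.32). On to H3.

Call:
play_rows:
  plan:
    - [0, 0, 0, 0, 0.1]
    - [0, 0, 0, 0, -0.1]
    - [-10, 0, 0, 0, -0.2]
    - [-50, 0, 0, -0.1, -0.2]
    - [-50, 0, 0, -0.1, -0.2]

```text
time: 15.3
tool_pos: [0.5394, -0.0106, 0.0592]
tool_rot: [0.681, 0.201, 0.675, -0.2]
contact_force: [0.0, -0.5, 0.6]
gripper_width: 0.6
```

```bash
python3 -c "
from h import *
go(*H[3],.055,79.7); print(lines(manip.grab_frame('wrist')))"
```

```text
shift [  4.1 -75.7  28.2] turn rad -0.395 deg -22.6 jawnow 57.1 axis [ 0.008 -0.001 -1.   ] q6 -1.15
{1: (157.7, 156.9, 130, [-7.2, 3.1]), 2: (158.5, 158.4, 133, [-7.1, 2.8]), 3: (163.0, 171.1, 97, [-7.3, 1.1]), 4: (173.6, 169.0, 75, [-7.1, 1.4])}
```

Call:
play_rows:
  plan:
    - [0, -37, 14, -0.15, -0.2]
    - [0, -75, 28, -0.3, -0.2]
    - [0, -75, 28, -0.4, -0.2]
    - [0, -75, 28, -0.4, -0.2]

```text
time: 15.85
tool_pos: [0.518, -0.0885, 0.0537]
tool_rot: [0.704, 0.063, 0.705, -0.062]
contact_force: [0.1, -1.0, 0.0]
gripper_width: 0.598
```

```bash
python3 -c "
from h import *
go(*H[3],.005,79.7)"
```

```text
shift [48.7 -0.3  4.2] turn rad 0.003 deg 0.1 jawnow 79.8 axis [-0.002  0.001 -1.   ] q6 -1.7
```

Call:
play_rows:
  plan:
    - [25, 0, 3.5, 0, -0.2]
    - [48, 0, 3.5, 0, -0.2]
    - [48, 0, 3.5, 0, 0]
    - [48, 0, 3.5, 0, 0.14]
    - [48, 0, 3.5, 0, 0.19]
    - [48, 0, 3.5, 0, 0.21]
    - [48, 0, 3.5, 0, 0.225]
    - [48, 0, 3.5, 0, 0.225]

```text
time: 16.85
tool_pos: [0.5233, -0.0895, 0.008]
tool_rot: [0.705, 0.062, 0.704, -0.062]
contact_force: [-0.7, -0.5, 4.6]
gripper_width: 0.393
```

```bash
python3 st.py
```

```text
16.85 [ 0.5233 -0.0895  0.008 ] w 0.3932 tq [-0.068  0.176 -0.017] F [-0.67 -0.52  4.65]
{1: (157.7, 156.7, 80, [-7.1, 3.0]), 2: (156.8, 157.7, 170, [-7.0, 2.9]), 3: (169.2, 166.1, 230, [-7.5, 1.9]), 4: (170.7, 171.8, 50, [-7.6, 1.1])}
```

Call:
play_rows:
  plan:
    - [0, 0, 0, 0.07, 0.225]
    - [0, 0, 0, 0.14, 0.225]
    - [0, 0, 0, 0.21, 0.225]
    - [0, 0, 0, 0.28, 0.225]
    - [0, 0, 0, 0.35, 0.225]
    - [0, 0, 0, 0.42, 0.225]
    - [0, 0, 0, 0.49, 0.225]

```text
time: 17.77
tool_pos: [0.5235, -0.0908, 0.0078]
tool_rot: [0.669, 0.23, 0.667, -0.232]
contact_force: [-0.0, -4.6, 1.4]
gripper_width: 0.392
```

```bash
python3 st.py
```

```text
17.77 [ 0.5235 -0.0908  0.0078] w 0.3923 tq [-0.741  0.026  0.257] F [-0.04 -4.6   1.41]
{1: (157.8, 155.7, 121, [-7.0, 3.2]), 2: (158.2, 157.8, 245, [-7.2, 2.9]), 3: (157.5, 151.8, 239, [-7.0, 3.7]), 4: (170.5, 169.9, 82, [-7.5, 1.3])}
```

H3 is snug as well (169.2° to 157.5°, torque 0.26). Next is H5.

Call:
play_rows:
  plan:
    - [0, 0, 0, 0, 0.1]
    - [0, 0, 0, 0, -0.1]
    - [-10, 0, 0, 0, -0.2]
    - [-50, 0, 0, -0.1, -0.2]
    - [-50, 0, 0, -0.1, -0.2]

```text
time: 18.45
tool_pos: [0.5255, -0.0898, 0.0611]
tool_rot: [0.682, 0.197, 0.676, -0.197]
contact_force: [-0.5, 0.4, 0.4]
gripper_width: 0.601
```

```bash
python3 -c "
from h import *
go(*H[5],.055,79.7); print(lines(manip.grab_frame('wrist')))"
```

```text
shift [ 6.7 26.9 67.5] turn rad -0.385 deg -22.0 jawnow 57.7 axis [ 0.007 -0.002 -1.   ] q6 -1.32
{1: (157.5, 156.6, 88, [-7.2, 3.1]), 2: (158.1, 158.3, 128, [-7.4, 2.9]), 3: (158.3, 158.0, 128, [-7.1, 2.9]), 4: (170.1, 168.8, 56, [-7.5, 1.5]), 5: (177.5, 169.0, 78, [-8.4, 1.6])}
```

Call:
play_rows:
  plan:
    - [0, 14, 34, -0.15, -0.2]
    - [0, 27, 68, -0.3, -0.2]
    - [0, 27, 68, -0.39, -0.2]
    - [0, 27, 68, -0.39, -0.2]

```text
time: 19.0
tool_pos: [0.5935, -0.1023, 0.0553]
tool_rot: [0.703, 0.062, 0.705, -0.062]
contact_force: [-1.0, -1.0, -0.3]
gripper_width: 0.597
```

```bash
python3 -c "
from h import *
go(*H[5],.006,79.7)"
```

```text
shift [49.3 -0.3  3.7] turn rad 0.004 deg 0.2 jawnow 79.9 axis [-0.003  0.001 -1.   ] q6 -1.69
```

Call:
play_rows:
  plan:
    - [25, 0, 3, 0, -0.2]
    - [49, 0, 3, 0, -0.2]
    - [49, 0, 3, 0, 0]
    - [49, 0, 3, 0, 0.14]
    - [49, 0, 3, 0, 0.19]
    - [49, 0, 3, 0, 0.21]
    - [49, 0, 3, 0, 0.225]
    - [49, 0, 3, 0, 0.225]

```text
time: 20.0
tool_pos: [0.5982, -0.1035, 0.0093]
tool_rot: [0.705, 0.062, 0.704, -0.062]
contact_force: [-2.0, 0.8, 6.1]
gripper_width: 0.392
```

```bash
python3 st.py
```

```text
20.0 [ 0.5982 -0.1035  0.0093] w 0.3925 tq [ 0.022  0.212 -0.031] F [-2.03  0.78  6.06]
{1: (157.3, 155.7, 97, [-6.8, 3.1]), 2: (158.3, 157.4, 227, [-7.0, 2.9]), 3: (158.1, 157.2, 335, [-7.0, 2.9]), 4: (168.5, 169.5, 81, [-7.3, 1.4]), 5: (169.1, 168.9, 211, [-7.8, 1.5])}
```

Call:
play_rows:
  plan:
    - [0, 0, 0, 0.07, 0.225]
    - [0, 0, 0, 0.14, 0.225]
    - [0, 0, 0, 0.21, 0.225]
    - [0, 0, 0, 0.28, 0.225]
    - [0, 0, 0, 0.35, 0.225]
    - [0, 0, 0, 0.42, 0.225]
    - [0, 0, 0, 0.49, 0.225]

```text
time: 20.92
tool_pos: [0.598, -0.1042, 0.0094]
tool_rot: [0.669, 0.231, 0.668, -0.232]
contact_force: [-2.0, -1.4, 5.8]
gripper_width: 0.391
```

```bash
python3 st.py
```

```text
20.93 [ 0.598  -0.1042  0.0094] w 0.3911 tq [-0.17   0.339  0.083] F [-2.   -1.42  5.79]
{2: (159.0, 157.1, 208, [-4.7, 2.0]), 3: (158.4, 157.8, 319, [-7.0, 2.9]), 4: (169.4, 168.7, 125, [-7.2, 1.4]), 5: (140.9, 136.2, 210, [-5.8, 5.6])}
```

H5 is loose: its line went from 169.1° to 140.9° (28°) and the torque was only 0.08. I'll check H4 before moving anything, going high over the blank.

Call:
play_rows:
  plan:
    - [0, 0, 0, 0, 0.1]
    - [0, 0, 0, 0, -0.1]
    - [-10, 0, 0, 0, -0.2]
    - [-60, 0, 0, 0, -0.2]
    - [-90, 0, 0, 0, -0.2]
    - [-90, 0, 0, 0, -0.2]

```text
time: 21.72
tool_pos: [0.6, -0.1039, 0.1022]
tool_rot: [0.671, 0.231, 0.666, -0.231]
contact_force: [-0.0, 0.5, 0.2]
gripper_width: 0.598
```

```bash
python3 -c "
from h import *
go(*H[4],.1,79.7); print(lines(manip.grab_frame('wrist')))"
```

```text
shift [  2.  140.2 -77.4] turn rad -0.485 deg -27.8 jawnow 51.9 axis [ 0.007 -0.002 -1.   ] q6 -1.2
{1: (158.7, 156.7, 69, [-7.0, 3.0]), 2: (158.5, 158.4, 94, [-7.4, 2.9]), 3: (158.0, 158.4, 95, [-7.0, 2.8]), 4: (168.5, 169.9, 64, [-7.2, 1.3]), 5: (142.5, 137.5, 74, [-5.4, 4.9])}
```

Call:
play_rows:
  plan:
    - [0, 47, -26, -0.15, -0.2]
    - [0, 94, -52, -0.3, -0.2]
    - [0, 140, -77, -0.48, -0.2]
    - [0, 140, -77, -0.48, -0.2]
    - [0, 140, -77, -0.48, -0.2]

```text
time: 22.4
tool_pos: [0.622, 0.0542, 0.0961]
tool_rot: [0.703, 0.065, 0.705, -0.066]
contact_force: [0.5, 0.2, 0.1]
gripper_width: 0.604
```

```bash
python3 -c "
from h import *
go(*H[4],.006,79.7)"
```

```text
shift [90.1  0.7  3.7] turn rad -0.006 deg -0.3 jawnow 79.4 axis [-0.003 -0.    -1.   ] q6 -1.42
```

Call:
play_rows:
  plan:
    - [45, 0.5, 3, 0, -0.2]
    - [89, 0.5, 3, 0, -0.2]
    - [89, 0.5, 3, 0, 0]
    - [89, 0.5, 3, 0, 0.14]
    - [89, 0.5, 3, 0, 0.19]
    - [89, 0.5, 3, 0, 0.21]
    - [89, 0.5, 3, 0, 0.225]
    - [89, 0.5, 3, 0, 0.225]

```text
time: 23.4
tool_pos: [0.6282, 0.0539, 0.0117]
tool_rot: [0.706, 0.065, 0.703, -0.065]
contact_force: [-1.7, -2.6, 5.9]
gripper_width: 0.39
```

```bash
python3 st.py
```

```text
23.4 [0.6282 0.0539 0.0117] w 0.3902 tq [-0.387  0.128 -0.048] F [-1.7  -2.57  5.85]
{1: (157.8, 156.0, 320, [-7.0, 3.1]), 2: (158.4, 159.4, 221, [-7.2, 2.7]), 3: (157.9, 161.5, 104, [-7.0, 2.3]), 4: (169.4, 166.8, 204, [-7.1, 1.7]), 5: (140.3, 139.6, 78, [-6.1, 5.2])}
```

Call:
play_rows:
  plan:
    - [0, 0, 0, 0.07, 0.225]
    - [0, 0, 0, 0.14, 0.225]
    - [0, 0, 0, 0.21, 0.225]
    - [0, 0, 0, 0.28, 0.225]
    - [0, 0, 0, 0.35, 0.225]
    - [0, 0, 0, 0.42, 0.225]
    - [0, 0, 0, 0.49, 0.225]

```text
time: 24.32
tool_pos: [0.6276, 0.0528, 0.0118]
tool_rot: [0.668, 0.234, 0.666, -0.235]
contact_force: [-2.9, -4.5, 8.1]
gripper_width: 0.392
```

```bash
python3 st.py
```

```text
24.32 [0.6276 0.0528 0.0118] w 0.392 tq [-0.987  0.568  0.067] F [-2.9  -4.51  8.08]
{1: (157.8, 156.6, 304, [-7.0, 3.0]), 2: (158.0, 160.1, 150, [-7.2, 2.6]), 3: (158.4, 162.5, 60, [-7.5, 2.4]), 4: (141.6, 133.6, 204, [-5.3, 5.6]), 5: (108.3, 142.2, 14, [-10.5, 8.2])}
```

H4 is loose too (169.4° to 141.6°, torque 0.07). H1–H3 are snug. Lifting H4 while it is held.

Call:
play_rows:
  plan:
    - [-5, 0, 0, 0, 0.23]
    - [-20, 0, 0, 0, 0.23]
    - [-45, 0, 0, 0, 0.23]
    - [-70, 0, 0, 0, 0.23]
    - [-95, 0, 0, 0, 0.23]
    - [-105, 0, 0, 0, 0.23]
    - [-105, 0, 0, 0, 0.23]

```text
time: 25.25
tool_pos: [0.6265, 0.0547, 0.1148]
tool_rot: [0.668, 0.234, 0.667, -0.234]
contact_force: [-0.0, -0.0, -1.5]
gripper_width: 0.389
```

```bash
python3 - <<'E'
from h import *
f=manip.grab_frame('wrist'); s=manip.state(); print(s['tool_pos'],s['gripper_width'],s['contact_force'])
for o in caps(f,s['tool_pos'][2]+.058,s['tool_pos'][2]+.071): print(np.round(o[0]),np.round(o[1:],4))
cv2.imwrite('pics/lift.png',f['img'][...,::-1])
go(.449,.365,.118)
E
```

```text
[0.62571789 0.05462312 0.11345208] 0.39097887828454364 [-0.32398132 -0.53880281 -1.4030302 ]
[611. 223.] [0.7184 0.2044 0.0063 0.1781 0.7152 0.2021]
[323. 271.] [0.6227 0.0586 0.0305 0.1792 0.623  0.0585]
shift [  -4.4  132.  -331.9] turn rad 0.0 deg 0 jawnow 51.3 axis [-0.001  0.    -1.   ] q6 -0.93
```

View pics/lift.png

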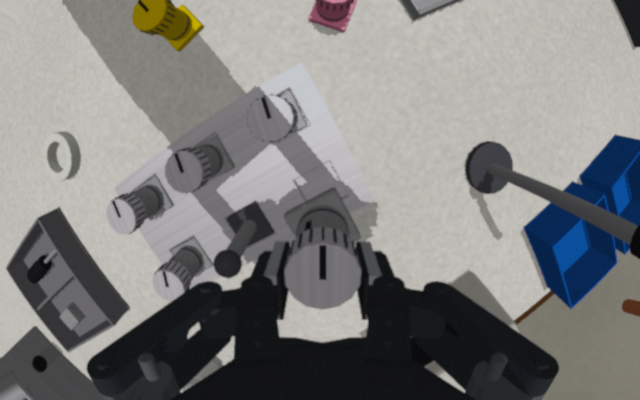

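H4 hangs upright between the pads at (323,270), wrist Fz about -1.4 N (its weight). Carrying it to the tray.

Call:
play_rows:
  plan:
    - [0, 12, -30, 0, 0.23]
    - [0, 30, -75, 0, 0.23]
    - [0, 50, -125, 0, 0.23]
    - [0, 70, -175, 0, 0.23]
    - [0, 90, -225, 0, 0.23]
    - [0, 110, -275, 0, 0.23]
    - [0, 124, -312, 0, 0.23]
    - [0, 132, -332, 0, 0.23]

```text
time: 26.3
tool_pos: [0.4469, 0.366, 0.1119]
tool_rot: [0.667, 0.233, 0.668, -0.234]
contact_force: [0.4, 0.2, -1.8]
gripper_width: 0.389
```

Call:
play_rows:
  plan:
    - [0, 0, 0, 0, 0.23]
    - [30, 0, 0, 0, 0.23]
    - [60, 0, 0, 0, 0.23]
    - [80, 0, 0, 0, 0.23]
    - [80, 0, 0, 0, 0.23]
    - [80, 0, 0, 0, 0.23]

```text
time: 27.05
tool_pos: [0.4502, 0.3651, 0.0348]
tool_rot: [0.668, 0.235, 0.667, -0.234]
contact_force: [-0.0, -0.0, -1.5]
gripper_width: 0.389
```

```bash
python3 - <<'E'
from h import *
s=manip.state(); print(s['tool_pos'],s['contact_force']); go(.449,.365,.0115)
f=manip.grab_frame('wrist'); P=pts(f,True); g=P[...,2]; T=s['tool_pos']
np.savez('w9.npz',**f)
m=((g>.034)&(g<.047)&(abs(P[...,0]-.517)<.04)&(abs(P[...,1]-.317)<.04)); print('jar',P[m].mean(0),m.sum())
E
```

```text
[0.45023814 0.3650939  0.0348286 ] [-0.02012532 -0.04437427 -1.49533385]
shift [23.3 -0.9 -0.9] turn rad 0.0 deg 0 jawnow 51.3 axis [ 0.001  0.001 -1.   ] q6 -0.34
jar [0.51252053 0.32194369 0.04073028] 1059
```

Call:
play_rows:
  plan:
    - [12, 0, 0, 0, 0.23]
    - [20, 0, 0, 0, 0.23]
    - [23, 0, 0, 0, 0.23]
    - [23, 0, 0, 0, 0.23]

```text
time: 27.6
tool_pos: [0.449, 0.3647, 0.0103]
tool_rot: [0.667, 0.234, 0.667, -0.234]
contact_force: [0.2, 0.9, -0.8]
gripper_width: 0.388
```

Call:
play_rows:
  plan:
    - [1, 0, 0, 0, 0.23]
    - [1, 0, 0, 0, 0.23]

```text
time: 27.85
tool_pos: [0.4495, 0.365, 0.01]
tool_rot: [0.667, 0.234, 0.667, -0.234]
contact_force: [-0.1, -0.7, -1.1]
gripper_width: 0.393
```

Call:
play_rows:
  plan:
    - [1, 0, 0, 0, 0.23]
    - [1, 0, 0, 0, 0.23]

```text
time: 28.1
tool_pos: [0.4494, 0.3649, 0.0089]
tool_rot: [0.667, 0.234, 0.667, -0.234]
contact_force: [0.0, -0.0, -1.8]
gripper_width: 0.386
```

Call:
play_rows:
  plan:
    - [1, 0, 0, 0, 0.23]
    - [1, 0, 0, 0, 0.23]

```text
time: 28.35
tool_pos: [0.4497, 0.3649, 0.0087]
tool_rot: [0.667, 0.234, 0.667, -0.234]
contact_force: [-1.8, -2.1, 5.3]
gripper_width: 0.386
```

Call:
play_rows:
  plan:
    - [1, 0, 0, 0, 0.23]
    - [1, 0, 0, 0, 0.23]

```text
time: 28.6
tool_pos: [0.4498, 0.365, 0.0087]
tool_rot: [0.667, 0.234, 0.667, -0.234]
contact_force: [-3.5, -3.8, 10.1]
gripper_width: 0.389
```

```bash
python3 - <<'E'
from h import *
s=manip.state(); print(s['tool_pos'],s['contact_force'])
f=manip.grab_frame('wrist'); P=pts(f,True); d=np.hypot(P[...,0]-.4494,P[...,1]-.365); m=(d<.010)&(P[...,2]>.05)&(P[...,2]<.085)
print('cap top',np.median(P[m][:,2]),m.sum())
m=(abs(P[...,0]-.44)<.09)&(abs(P[...,1]-.29)<.02)&(P[...,2]<.01); print('floor',np.median(P[m][:,2]))
E
```

```text
[0.4498163  0.36498599 0.00869785] [-3.48504955 -3.81509545 10.08915654]
cap top 0.07401853225472974 1385
floor 0.003444336634510964
```

Touchdown: 10 N, cap top at 0.074 = 4 + 70 mm. Releasing and going back for H5.

Call:
play_rows:
  plan:
    - [-1, 0, 0, 0, 0.2]
    - [-1, 0, 0, 0, 0.1]
    - [-1, 0, 0, 0, -0.1]
    - [-1, 0, 0, 0, -0.2]
    - [-15, 0, 0, 0, -0.2]
    - [-60, 0, 0, 0, -0.2]
    - [-100, 0, 0, 0, -0.2]
    - [-100, 0, 0, 0, -0.2]

```text
time: 29.65
tool_pos: [0.4524, 0.3669, 0.1129]
tool_rot: [0.669, 0.237, 0.665, -0.231]
contact_force: [0.6, 0.9, -1.0]
gripper_width: 0.602
```

```bash
python3 - <<'E'
from h import *
s=manip.state(); print(s['time'],s['tool_pos'],s['contact_force'])
f=manip.grab_frame('wrist')
for o in caps(f,.069,.08): print(np.round(o[0]),np.round(o[1:],4))
go(*H[5],.11,79.7)
E
```

```text
29.65 [0.45243134 0.36689211 0.11293653] [ 0.62988228  0.90903449 -1.00087039]
[317. 203.] [0.4483 0.3663 0.0182 0.0737 0.4475 0.3672]
[636. 202.] [0.6892 0.6671 0.0118 0.0742 0.6842 0.66  ]
[ 96. 335.] [0.4105 0.0487 0.0181 0.0703 0.4104 0.0495]
[207. 355.] [0.5016 0.1696 0.0175 0.0701 0.5053 0.1718]
shift [  -0.6 -275.1  407.1] turn rad -0.495 deg -28.4 jawnow 51.3 axis [ 0.005  0.003 -1.   ] q6 -0.34
```

Call:
play_rows:
  plan:
    - [0, -30, 44, 0, -0.2]
    - [0, -60, 90, 0, -0.2]
    - [0, -92, 136, 0, -0.2]
    - [0, -124, 184, -0.1, -0.2]
    - [0, -156, 231, -0.2, -0.2]
    - [0, -188, 278, -0.3, -0.2]
    - [0, -220, 325, -0.4, -0.2]
    - [0, -250, 370, -0.5, -0.2]

```text
time: 30.7
tool_pos: [0.5814, -0.0632, 0.1055]
tool_rot: [0.704, 0.061, 0.705, -0.061]
contact_force: [-0.0, -0.2, 0.7]
gripper_width: 0.601
```

Call:
play_rows:
  plan:
    - [0, -12, 38, 0, -0.2]
    - [0, -12, 38, 0, -0.2]
    - [0, -12, 38, 0, -0.2]

```text
time: 31.08
tool_pos: [0.6162, -0.0793, 0.1055]
tool_rot: [0.703, 0.062, 0.705, -0.061]
contact_force: [0.4, -0.7, 0.2]
gripper_width: 0.595
```

```bash
python3 - <<'E'
from h import *
f=manip.grab_frame('wrist'); print(lines(f))
for o in caps(f,.07,.084): print(np.round(o[0]),np.round(o[1:],4))
go(*H[5],.009,79.7)
E
```

```text
{1: (158.2, 156.5, 65, [-7.0, 3.0]), 2: (158.9, 158.6, 87, [-7.3, 2.9]), 3: (158.7, 158.3, 92, [-7.2, 2.9]), 5: (141.9, 137.3, 58, [-5.1, 4.7])}
[574.  36.] [0.4968 0.1692 0.0141 0.0704 0.4974 0.1682]
[283.  84.] [ 0.5225 -0.0897  0.0179  0.0768  0.5229 -0.0892]
[400.  86.] [ 0.5369 -0.011   0.0181  0.0766  0.5371 -0.012 ]
[498.  97.] [0.5515 0.0671 0.0181 0.0763 0.5511 0.0651]
[285. 191.] [ 0.5971 -0.1029  0.018   0.0766  0.5962 -0.1023]
[391. 187.] [ 0.6089 -0.0261  0.0064  0.0754  0.6057 -0.0282]
[598. 254.] [0.7189 0.2039 0.0062 0.077  0.7167 0.201 ]
[445. 370.] [0.8106 0.0152 0.0138 0.0767 0.8101 0.0158]
shift [ 96.8 -27.2 -14.5] turn rad 0.006 deg 0.3 jawnow 80.0 axis [-0.002  0.001 -1.   ] q6 -1.64
```

Call:
play_rows:
  plan:
    - [0, -27, -14, 0, -0.2]
    - [0, -27, -14, 0, -0.2]
    - [45, -27, -14, 0, -0.2]
    - [70, -27, -14, 0, -0.2]
    - [70, -27, -14, 0, -0.2]

```text
time: 31.75
tool_pos: [0.5966, -0.1022, 0.0341]
tool_rot: [0.703, 0.062, 0.706, -0.061]
contact_force: [0.2, 0.3, 0.7]
gripper_width: 0.599
```

```bash
python3 -c "
from h import *
go(*H[5],.009,79.7)"
```

```text
shift [25.1 -0.9  0.7] turn rad 0.006 deg 0.3 jawnow 80.0 axis [-0.005  0.002 -1.   ] q6 -1.69
```

Call:
play_rows:
  plan:
    - [25, -0.5, 0.5, 0, -0.2]
    - [25, -0.5, 0.5, 0, 0]
    - [25, -0.5, 0.5, 0, 0.14]
    - [25, -0.5, 0.5, 0, 0.19]
    - [25, -0.5, 0.5, 0, 0.21]
    - [25, -0.5, 0.5, 0, 0.23]
    - [25, -0.5, 0.5, 0, 0.23]

```text
time: 32.62
tool_pos: [0.6007, -0.1045, 0.0137]
tool_rot: [0.705, 0.062, 0.703, -0.062]
contact_force: [0.2, 3.1, 6.9]
gripper_width: 0.39
```

```bash
python3 st.py
```

```text
32.62 [ 0.6007 -0.1045  0.0137] w 0.3896 tq [0.438 0.051 0.005] F [0.25 3.13 6.87]
{1: (158.5, 156.0, 95, [-6.9, 3.1]), 2: (158.6, 157.6, 216, [-7.2, 3.0]), 3: (158.3, 157.2, 312, [-6.9, 2.9]), 5: (140.8, 143.6, 236, [-5.7, 4.2])}
```

Call:
play_rows:
  plan:
    - [-5, 0, 0, 0, 0.23]
    - [-20, 0, 0, 0, 0.23]
    - [-45, 0, 0, 0, 0.23]
    - [-70, 0, 0, 0, 0.23]
    - [-95, 0, 0, 0, 0.23]
    - [-115, 0, 0, 0, 0.23]
    - [-125, 0, 0, 0, 0.23]
    - [-125, 0, 0, 0, 0.23]

```text
time: 33.67
tool_pos: [0.5996, -0.1048, 0.1375]
tool_rot: [0.705, 0.062, 0.704, -0.062]
contact_force: [-0.0, 0.7, -1.2]
gripper_width: 0.387
```

```bash
python3 - <<'E'
from h import *
f=manip.grab_frame('wrist'); s=manip.state(); print(s['tool_pos'],s['gripper_width'],s['contact_force'])
P=pts(f,True); d=np.hypot(P[...,0]-s['tool_pos'][0],P[...,1]-s['tool_pos'][1]); m=(d<.010)&(P[...,2]>.15)&(P[...,2]<.22)
print('cap top above tcp',np.median(P[m][:,2])-s['tool_pos'][2],m.sum())
go(.438,.29,.135)
E
```

```text
[ 0.59900807 -0.1045552   0.13641162] 0.3908809199553291 [ 0.23360971  0.690746   -1.82992107]
cap top above tcp 0.06448919917161475 1379
shift [   1.6  360.5 -227.2] turn rad 0.0 deg 0 jawnow 80.0 axis [-0.001  0.    -1.   ] q6 -1.69
```

Call:
play_rows:
  plan:
    - [0, 25, -16, 0, 0.23]
    - [0, 65, -41, 0, 0.23]
    - [0, 108, -68, 0, 0.23]
    - [0, 150, -95, 0, 0.23]
    - [0, 192, -122, 0, 0.23]
    - [0, 235, -148, 0, 0.23]
    - [0, 277, -175, 0, 0.23]
    - [0, 318, -201, 0, 0.23]

```text
time: 34.72
tool_pos: [0.4549, 0.2446, 0.1353]
tool_rot: [0.704, 0.061, 0.705, -0.062]
contact_force: [-0.5, -0.1, -1.6]
gripper_width: 0.389
```

Call:
play_rows:
  plan:
    - [0, 30, -18, 0, 0.23]
    - [0, 42, -26, 0, 0.23]
    - [0, 42, -26, 0, 0.23]
    - [30, 42, -26, 0, 0.23]
    - [60, 42, -26, 0, 0.23]
    - [90, 42, -26, 0, 0.23]
    - [100, 42, -26, 0, 0.23]
    - [100, 42, -26, 0, 0.23]

```text
time: 35.72
tool_pos: [0.4384, 0.2885, 0.0364]
tool_rot: [0.704, 0.062, 0.705, -0.062]
contact_force: [0.9, 1.2, -0.6]
gripper_width: 0.388
```

```bash
python3 -c "
from h import *
s=manip.state(); print(s['tool_pos'],s['contact_force']); go(.438,.29,.011)"
```

```text
[0.4383844  0.28845895 0.03638981] [ 0.89064702  1.24193545 -0.61751806]
shift [25.4  1.5 -0.6] turn rad 0.0 deg 0 jawnow 79.9 axis [-0.001 -0.001 -1.   ] q6 -0.95
```

Call:
play_rows:
  plan:
    - [12, 1, 0, 0, 0.23]
    - [22, 1, 0, 0, 0.23]
    - [25, 1, 0, 0, 0.23]
    - [25, 1, 0, 0, 0.23]

```text
time: 36.22
tool_pos: [0.4383, 0.2903, 0.0116]
tool_rot: [0.704, 0.062, 0.705, -0.062]
contact_force: [0.3, 0.8, -1.7]
gripper_width: 0.389
```

Call:
play_rows:
  plan:
    - [1, 0, 0, 0, 0.23]
    - [1, 0, 0, 0, 0.23]

```text
time: 36.48
tool_pos: [0.4387, 0.2905, 0.0111]
tool_rot: [0.705, 0.062, 0.704, -0.062]
contact_force: [0.2, 0.7, -1.1]
gripper_width: 0.392
```

Call:
play_rows:
  plan:
    - [1, 0, 0, 0, 0.23]
    - [1, 0, 0, 0, 0.23]

```text
time: 36.72
tool_pos: [0.439, 0.2907, 0.0107]
tool_rot: [0.705, 0.062, 0.704, -0.062]
contact_force: [-0.6, -0.4, 4.5]
gripper_width: 0.39
```

Touchdown. Releasing and rising for the final checks.

Call:
play_rows:
  plan:
    - [0, 0, 0, 0, 0.2]
    - [0, 0, 0, 0, 0.1]
    - [0, 0, 0, 0, -0.1]
    - [0, 0, 0, 0, -0.15]
    - [-15, 0, 0, 0, -0.15]
    - [-60, 0, 0, 0, -0.15]
    - [-110, 0, 0, 0, -0.15]
    - [-150, 0, 0, 0, -0.15]

```text
time: 37.72
tool_pos: [0.4392, 0.2907, 0.1635]
tool_rot: [0.705, 0.062, 0.703, -0.061]
contact_force: [-0.1, 0.0, -0.6]
gripper_width: 0.571
```

Call:
play_rows:
  plan:
    - [-60, -60, -10, 0, -0.15]
    - [-100, -110, -20, 0, -0.15]
    - [-120, -110, -20, 0, -0.15]
    - [-120, -110, -20, 0, -0.15]

```text
time: 38.22
tool_pos: [0.4012, 0.185, 0.2854]
tool_rot: [0.708, 0.064, 0.701, -0.061]
contact_force: [0.2, 1.1, -1.1]
gripper_width: 0.574
```

```bash
python3 - <<'E'
from h import *
f=manip.grab_frame('wrist'); s=manip.state(); print(s['time'],s['tool_pos'],s['contact_force']); print(lines(f))
for o in caps(f,.069,.084): print(np.round(o[0]),np.round(o[1:],4))
for o in caps(f,.034,.046): print('jar?',np.round(o[0]),np.round(o[1:],4))
cv2.imwrite('pics/end.png',f['img'][...,::-1])
E
```

```text
38.275 [0.40043649 0.18535532 0.28268315] [-0.01842685  0.17943889 -0.40252173]
{2: (158.0, 160.3, 9, [-9.1, 3.3]), 3: (161.0, 162.2, 12, [-6.7, 2.2])}
[638.  37.] [0.2297 0.8533 0.0178 0.0727 0.2284 0.8439]
[405. 176.] [0.4351 0.2923 0.0177 0.0735 0.4345 0.2914]
[456. 177.] [0.4485 0.3668 0.0177 0.0734 0.4475 0.3652]
[225. 190.] [0.4105 0.048  0.0172 0.0702 0.4108 0.0482]
[323. 235.] [0.4997 0.1689 0.0173 0.07   0.4987 0.1687]
[167. 272.] [ 0.522  -0.0886  0.0181  0.0762  0.5201 -0.0867]
[212. 275.] [ 0.5351 -0.0117  0.0184  0.0762  0.5343 -0.0089]
[583. 272.] [0.6898 0.6673 0.0125 0.0763 0.684  0.6604]
jar? [317. 168.] [0.3999 0.1808 0.0243 0.0404 0.4162 0.1732]
jar? [441. 169.] [0.4458 0.3622 0.0142 0.0402 0.4401 0.3537]
jar? [236. 179.] [0.4065 0.0539 0.0131 0.0397 0.4034 0.0602]
jar? [420. 221.] [0.5171 0.3177 0.0177 0.0411 0.5167 0.3165]
jar? [322. 219.] [0.4936 0.1694 0.0143 0.0399 0.4864 0.1696]
jar? [178. 258.] [ 0.5198 -0.087   0.0153  0.0401  0.5131 -0.0782]
jar? [221. 260.] [ 5.345e-01 -8.300e-03  1.440e-02  4.020e-02  5.265e-01 -2.000e-04]
jar? [433. 356.] [0.8338 0.3392 0.0253 0.0401 0.8173 0.3356]
jar? [456. 381.] [0.9316 0.3977 0.0186 0.0398 0.932  0.399 ]
```

View pics/end.png

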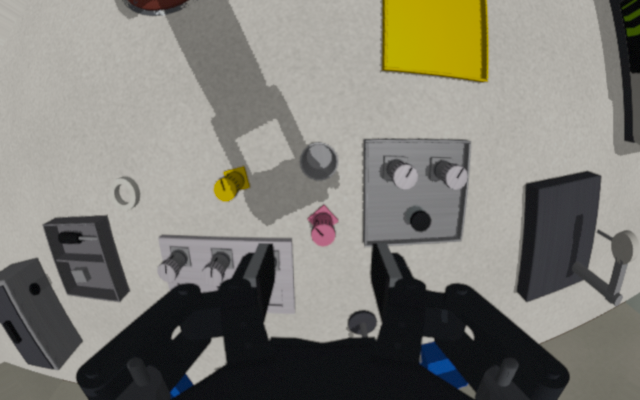

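The final view shows both loose housings upright in the grey tray at (403,175) and (456,177), clear of the jar at (420,221). The snug ones are in the rack, and the decoys and cup have not moved. Handing in.

```bash
python3 -c "
from plant import manip
print(manip.job_done())"
```

```text
the job is handed in; nothing more can be done
None
```

I checked all five caps and handed the job in at about 38 s. Two were loose, and both of those housings now stand upright on the floor of the steel rework tray.

| Housing (position in rack) | Cap turn seen on the camera | Twist torque at end | Result |
|---|---|---|---|
| Near row, left, middle and right | about 11°, then the grip slipped | 0.26–0.42 N m | Snug, left seated and nipped up |
| Far row, left | about 28°, no stop | about 0.07 N m | Loose, moved to the tray |
| Far row, right | about 28°, no stop | about 0.08 N m | Loose, moved to the tray |

**Last checks:**
- The tray housings' cap tops measured 73.5 mm, against an expected 74 mm.
- The jar had not moved (within 1 mm), and the pink and yellow look-alikes read within about 4 mm of their first positions.
- The cup, tape and blank I checked only by eye.
- The gripper was clear of everything.

**What disagreed:**
- **Fingertip position:** the real finger ends are about 40 mm behind the reported TCP. My first close on the near-left housing shut above its cap without touching it. I corrected for the offset from then on.
- **Snug cap angle:** the snug caps read about 11° rather than the stated 8°. They held that angle through further twisting, so I put the difference down to measurement error.
- **Near-left cap:** the gripper hid it in the final picture, so its last reading (still at its stop) is from a few seconds earlier.
- **Grip force:** it can't be read out. I kept it light by stopping the fingers just past contact; the slip torque suggests roughly 15–25 N.

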